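Show where the last bangle hangs

ROBOT

A 6-joint arm with a two-finger parallel gripper is mounted at the origin on the work surface. World frame = base frame: x ahead of the robot, y to its left, z up, the work surface at z = 0. Lengths are in m, angles in rad, forces in N, time in s.
With the tool pointing down it reaches from about 0.325 to 0.85 m from the base axis. Payload 15.5 kg.
Tool frame: the origin (TCP) lies on the centre line of the jaws, within the pads' length; the fingertips stand 14 mm ahead of it and the grasp point (between the pads) lies 5 mm behind it; z points along the fingers, y is the direction in which the jaws open and shut (so a half turn about z gives the same grasp; the last joint's range is limited). The gripper opens to 91 mm and grips with 3 to 60 N. Pads are 32 mm wide; open, the fingers measure 118 mm over their backs; the gripper's body (76 mm by 178 mm) begins 60 mm behind the grasp point.
Start: joints at [1.204, 0.494, 1.345, -0, 1.302, -0.096], TCP at [0.167, 0.602, 0.228] pointing down, gripper open.
Joint ranges: [-2.91, 2.91], [-0.82, 2.16], [0.22, 2.67], [-1.22, 4.37], [0.12, 2.79], [-3.08, 3.08]. Speed limits (rad/s): [1.89, 1.89, 2.57, 3.01, 3.01, 3.01].

INTERFACE

Orientations are given as a unit quaternion [x, y, z, w].
In Python, from rig import status, cams, job gives the robot as it stands.
- The arm moves only by the tool carry_out, never from a script. Its argument "deltas" is a list that holds one entry, the list of rows, each a list of 7 numbers: the shift along the tool's x, y, z in m, then the turn, a rotation vector about the tool's x, y, z in degrees, then the opening, from -1 (shut) to 1 (fully open), so that 0 is half open. A call has 1 to 8 rows; each row is the pose to reach, as a shift and turn from the pose commanded when the call began, along the tool's axes at that moment; what a row does not reach only later rows make up. A row lasts 1/10 s, in which the tool goes at most 50 mm and 8.59 degrees, less where a joint would pass 70% of its speed; a pose out of reach is approached as far as the arm can. A call with a gripper value outside its range is refused whole. The fingers move at their own pace and stop on an object; "force" is the grip in N (left out, the last holds). Time passes only in rows, so rows that repeat a pose let the fingers close. It gives the time, the measured TCP pose, the force and the opening at its end, in the units of the state.
- status.read_state(): the state, without advancing time (a new reading comes with each control period).
- cams.capture(name): name is "scene" or "side" or "wrist"; returns the picture (420x560x3 uint8, red, green, blue); there is no depth.
- cams.camera_info(name): a dict with "K" (3x3 intrinsics, pixels), "dist" ([k1, k2, p1, p2, k3] as OpenCV has them; the pictures are not rectified), "rvec" (rotation vector, rad) and "tvec" (3), from world to camera coordinates, as OpenCV has them. Camera axes: x right, y down, z forward; pixel columns grow to the right and rows downward; lengths in m; the calibration is good to about 2 mm. A picture is of the moment at which its call begins: read the wrist's pose just before it. camera_info takes no time and is no camera call; for the wrist camera it gives the pose at the moment of the call.
- job.close_job(): hands the job in, once; it reports no verdict.
The state is a dict: "time_s": time; "q": joint angles; "qd": joint speeds; "joint_efforts": joint torques, N m; "tcp_pos": TCP position; "orientation": TCP orientation; "contact_force": force on the tool from outside, world axes, zero at the start; "moment": the same for the moment, N m; "grip_width": opening from 0.0 (shut) to 1.0 (fully open).
Only numpy, scipy, OpenCV 4.12 (cv2) and the standard library are available. Lean on these libraries where they do the work, as an engineer would, in place of code of your own. Each camera call takes 0.05 s, during which the arm holds its last target.

TASK

I am putting my bangles away: show me which one is left and where it goes. With the fingertips a couple of centimetres off, point from above at the bangle lying in the grey tray and stay there for at least two seconds, then point from above or in front at the ball end of the only empty peg on the hook rail, and finish still pointing at it after at least two seconds there. Only point: do not touch, lift or shift anything.

Things in the scene. Friction and masses are not known exactly. Their poses are not given: they have to be found in the camera images.
- bangle: the bangle that has not been put away: a plain round metal band, 70 mm over, 62 mm inside, 12 mm wide, lying flat in the grey tray; origin at the centre of the ring, on its underside, z up, so its top edge is 12 mm above the origin
- tray: low grey resin tray on the dresser top, 170 x 330 mm (its x and y), rim 20 mm high, floor 5 mm thick; fixed; origin under its centre. The bangle, the egg dish and the hair slide lie in a row along its y axis, in any order, the watch in front of them on its -x side
- rail: hook rail: a pine bar 440 mm long (its y), 40 mm tall and 16 mm thick with its top 210 mm above the dresser, on two uprights near its ends, standing fixed beyond the tray; five equal chrome pegs 80 mm apart stick out level from its front face towards its -x, 190 mm above the dresser; origin on the dresser top below the middle of the bar's front face
- free_peg: the one empty peg of the five: a level chrome stem 9 mm thick with a ball 18 mm across at its free end; origin where the stem leaves the bar, x into the bar (the peg sticks out along -x), z up; which place on the rail it has varies
- free_peg_knob (a point): centre of the ball at the free end of the empty peg, 57 mm out from the bar, 190 mm above the dresser
- watch: watch with a silicone strap, laid out flat along the tray, about 245 mm long, round case 41 mm across and 11 mm high; origin under the case; to be left alone
- hair_slide: metal hair slide, a bowed strip 86 x 16 mm and 10 mm high, in the tray; origin under its middle, y along it; to be left alone
- egg_dish: closed egg-shaped ceramic trinket dish, 58 mm across and 70 mm tall, standing in the tray; origin under its centre; to be left alone
- blue_bottle: stoppered blue glass bottle, 52 mm across and 128 mm tall, on the dresser to the left of the tray; origin under its centre; to be left alone
- hung_a: a bangle (70 mm over, 62 mm inside, 12 mm wide) already hanging on one of the other four pegs, upright, its lowest edge about 128 mm above the dresser; origin at the centre of the ring, x along the peg; to be left alone
- hung_b: a bangle (70 mm over, 62 mm inside, 12 mm wide) already hanging on one of the other four pegs, upright, its lowest edge about 128 mm above the dresser; origin at the centre of the ring, x along the peg; to be left alone
- hung_c: a bangle (70 mm over, 62 mm inside, 12 mm wide) already hanging on one of the other four pegs, upright, its lowest edge about 128 mm above the dresser; origin at the centre of the ring, x along the peg; to be left alone
- hung_d: a bangle (70 mm over, 62 mm inside, 12 mm wide) already hanging on one of the other four pegs, upright, its lowest edge about 128 mm above the dresser; origin at the centre of the ring, x along the peg; to be left alone
Not all that is in view belongs to the job. Leave any purple look-alike of the bangle alone.

How it is judged:
By the outcome, as a careful person would: the job done as asked, in the order asked, and still so for the second after the job is handed in, with the robot touching nothing.
It also fails if it takes over 45 s, if anything falls off the work surface, if the arm or the gripper's body presses on something with over 40 N, if the wrist force passes 120 N, or if a joint passes its speed limit or range.

## Working session

There is one attempt and no reset: what is moved stays moved. The work goes in short steps, Python scripts to look and compute and a tool call to move; the robot and the scene stay as the last step left them, time stands still between calls to the robot, and variables do not carry over. Pictures are saved under pics/ and viewed, and the job is handed in when it is done.

Besides the shell and the picture viewer there is one more tool, called after ">>>" in YAML: its name, and indented under it one key for each argument. carry_out: Moves the arm, as the interface text tells. Its arguments: {"type":"object","properties":{"deltas":{"type":"array"},"force":{"type":"number"}},"required":["deltas"]}

```bash
mkdir -p pics; python3 - <<'E'
from rig import status,cams
import cv2
s=status.read_state(); print(s['time_s'],s['tcp_pos'],s['orientation'],s['grip_width'])
for n in ['scene','side','wrist']:
    i=cams.camera_info(n); print(n,i)
    cv2.imwrite(f'pics/{n}0.png',cams.capture(n)[:,:,::-1])
E
```

```text
0.0 [0.16705805 0.60188377 0.22735103] [ 1.34972528e-01  9.90849157e-01 -5.91267594e-04 -1.26356463e-04] 1.001575396396912
scene {'K': array([[527.62893646,   0.        , 277.29329561],
       [  0.        , 527.62893646, 214.4520866 ],
       [  0.        ,   0.        ,   1.        ]]), 'dist': array([0.03214229, 0.        , 0.        , 0.        , 0.        ]), 'rvec': array([ 1.20846058,  2.08651795, -1.09703905]), 'tvec': array([ 0.21050439, -0.16288009,  1.64737242])}
side {'K': array([[475.1130124 ,   0.        , 277.30787436],
       [  0.        , 475.1130124 , 213.84479966],
       [  0.        ,   0.        ,   1.        ]]), 'dist': array([0.03267543, 0.        , 0.        , 0.        , 0.        ]), 'rvec': array([ 2.10364778, -0.52649289,  0.28745977]), 'tvec': array([-0.43153338,  0.26313759,  0.822076  ])}
wrist {'K': array([[300.8864085 ,   0.        , 280.88649318],
       [  0.        , 300.8864085 , 205.3780914 ],
       [  0.        ,   0.        ,   1.        ]]), 'dist': array([-0.02292255,  0.        ,  0.        ,  0.        ,  0.        ]), 'rvec': array([-2.30933606, -1.75771464, -0.25175821]), 'tvec': array([-0.62460819, -0.03181191,  0.39068109])}
```

View pics/scene0.png

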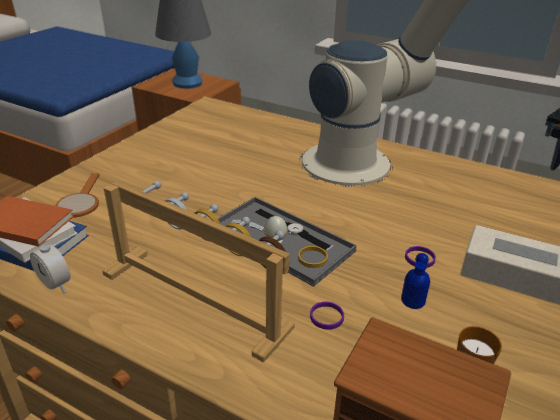

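View pics/side0.png

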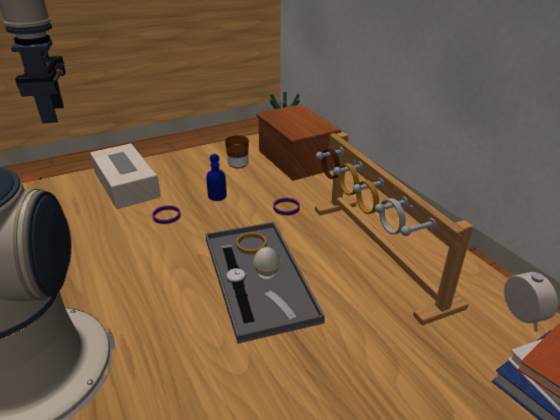

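View pics/wrist0.png

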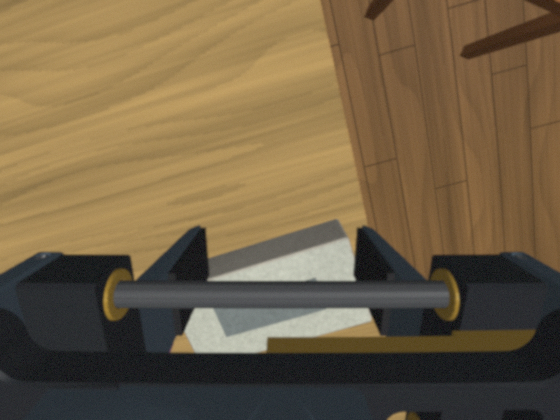

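```bash
python3 - <<'E'
import cv2,numpy as np
a=cv2.imread('pics/side0.png');b=cv2.imread('pics/scene0.png')
c1=cv2.resize(a[130:270,300:480],None,fx=4,fy=4,interpolation=2)
c2=cv2.resize(a[215:340,195:330],None,fx=4,fy=4,interpolation=2)
c3=cv2.resize(b[170:290,130:360],None,fx=3.4,fy=3.4,interpolation=2)
for i,c in enumerate([c1,c2,c3]): cv2.imwrite(f'pics/crop{i}.png',c)
E
```

```text
(no output)
```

View pics/crop0.png

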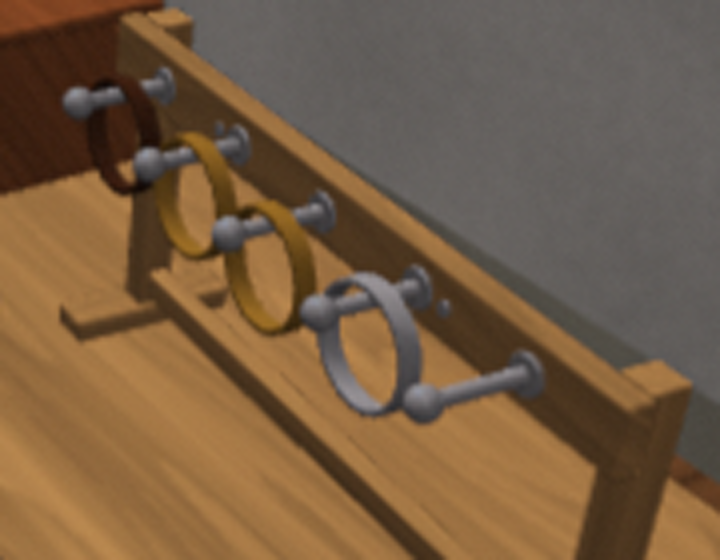

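View pics/crop1.png

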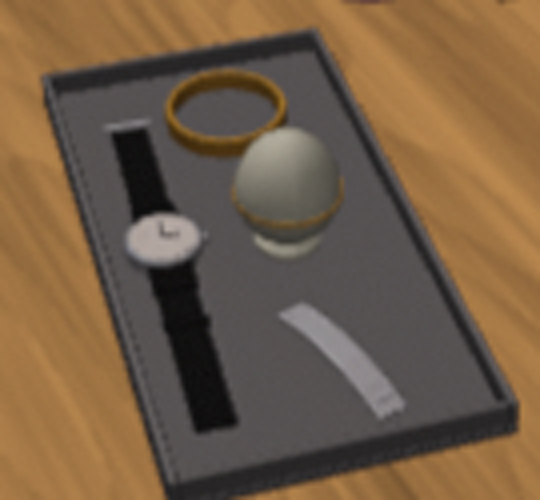

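View pics/crop2.png

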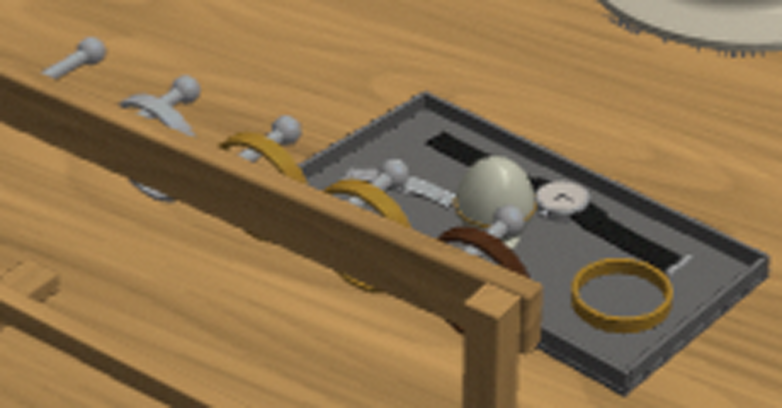

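In the tray, the only ring is the gold band: side (251,243), scene (313,256). Things it could be confused with:
- purple rings at side (166,214) and (287,206)
- the four hung bangles at side (331,163), (348,178), (368,196) and (392,216)

The empty peg is the last one on the right in the side view. Its ball is at side (406,231) and scene (157,185), and the close crop confirms nothing hangs on it.

```bash
cat > h.py <<'E'
import numpy as np,cv2
from rig import cams
def ray(n,uv):
    i=cams.camera_info(n);R=cv2.Rodrigues(i['rvec'])[0]
    p=cv2.undistortPoints(np.array([[uv]],float),i['K'],i['dist'])[0,0]
    d=R.T@np.array([p[0],p[1],1]);return -R.T@i['tvec'],d/np.linalg.norm(d)
def plane(n,uv,z):
    o,d=ray(n,uv);return o+d*(z-o[2])/d[2]
def tri(a,b):
    o,d=ray('side',a);p,e=ray('scene',b)
    s=np.linalg.lstsq(np.c_[d,-e],p-o,rcond=None)[0]
    x,y=o+s[0]*d,p+s[1]*e;return (x+y)/2,np.linalg.norm(x-y)
E
python3 - <<'E'
from h import *
np.set_printoptions(precision=4,suppress=True)
for n,f,box in [('side','pics/side0.png',(225,225,275,258)),('scene','pics/scene0.png',(292,240,335,275))]:
    im=cv2.imread(f);h=cv2.cvtColor(im,cv2.COLOR_BGR2HSV)
    m=cv2.inRange(h,(12,130,60),(28,255,255));k=np.zeros_like(m);x0,y0,x1,y1=box;k[y0:y1,x0:x1]=255;m&=k
    nn,l,st,c=cv2.connectedComponentsWithStats(m);j=1+np.argmax(st[1:,4]);print(n,st[j],c[j])
    pts=cv2.findNonZero((l==j).astype(np.uint8));x,y,w,hh=cv2.boundingRect(pts)
    (cx,cy),_=cv2.minEnclosingCircle(pts)
    uv=(x+w/2-.5,y+hh/2-.5);print('bangle',uv,plane(n,uv,.011))
print('knob',tri((405.5,230.5),(157,184.7)))
# all balls
for a,b in [((405.5,230.5),(157,184.7)),((379.5,208),(184.7,196.3)),((357,188.2),(214.5,207.8)),((337,170.5),(246,220.5)),((319.3,155.2),(280,234.3))]:
    print(tri(a,b),plane('side',a,.19),plane('scene',b,.19))
for uv in [(206,235),(275,224),(321,320),(237,334)]: print('tray',plane('side',uv,.02))
print('egg base/top',tri((266.5,250),(276,217)), 'bottle',tri((214,157),(422.5,257)))
E
```

```text
side [236 233  31  21 236] [250.1356 242.1907]
bangle (251.0, 243.0) [0.4873 0.1246 0.011 ]
scene [298 246  30  22 274] [312.3066 256.4708]
bangle (312.5, 256.5) [0.4878 0.1268 0.011 ]
knob (array([ 0.6432, -0.1852,  0.1897]), np.float64(0.003162829471384154))
(array([ 0.6432, -0.1852,  0.1897]), np.float64(0.003162829471384154)) [ 0.644  -0.1866  0.19  ] [ 0.6424 -0.1837  0.19  ]
(array([ 0.6499, -0.1051,  0.1893]), np.float64(0.0027920175217664807)) [ 0.6499 -0.1071  0.19  ] [ 0.6496 -0.1034  0.19  ]
(array([ 0.6556, -0.0255,  0.19  ]), np.float64(0.0035061131272429882)) [ 0.6564 -0.0272  0.19  ] [ 0.6539 -0.0246  0.19  ]
(array([0.662 , 0.0546, 0.1907]), np.float64(0.002731720035956719)) [0.6632 0.0541 0.19  ] [0.6597 0.0547 0.19  ]
(array([0.668 , 0.1345, 0.1906]), np.float64(0.0026462622839010753)) [0.669  0.1339 0.19  ] [0.6658 0.1347 0.19  ]
tray [0.403 0.191 0.02 ]
tray [0.5665 0.1554 0.02  ]
tray [ 0.4948 -0.1626  0.02  ]
tray [ 0.3427 -0.1203  0.02  ]
egg base/top (array([0.4703, 0.0155, 0.0727]), np.float64(0.004287958631309233)) bottle (array([0.5027, 0.3733, 0.119 ]), np.float64(0.0022393556111190024))
```

>>> carry_out:
  deltas:
    - [[-0.015, -0.013, 0, 0, 0, 0, -1], [-0.045, -0.038, 0, 0, 0, 0, -1], [-0.08, -0.068, 0, 0, 0, 0, -1], [-0.115, -0.098, 0, 0, 0, 0, -1], [-0.15, -0.128, 0, 0, 0, 0, -1], [-0.185, -0.158, 0, 0, 0, 0, -1], [-0.21, -0.18, 0, 0, 0, 0, -1], [-0.22, -0.188, 0, 0, 0, 0, -1]]

```text
time_s: 0.95
tcp_pos: [0.33, 0.3599, 0.2279]
orientation: [0.136, 0.991, -0.0, -0.0]
contact_force: [0.7, -0.9, -0.0]
grip_width: 0.33
```

>>> carry_out:
  deltas:
    - [[-0.015, -0.013, 0, 0, 0, 0, -1], [-0.045, -0.038, 0, 0, 0, 0, -1], [-0.08, -0.068, 0, 0, 0, 0, -1], [-0.115, -0.098, 0, 0, 0, 0, -1], [-0.15, -0.128, 0, 0, 0, 0, -1], [-0.185, -0.158, 0, 0, 0, 0, -1], [-0.21, -0.18, 0, 0, 0, 0, -1], [-0.216, -0.185, 0, 0, 0, 0, -1]]

```text
time_s: 1.75
tcp_pos: [0.4894, 0.124, 0.2278]
orientation: [0.136, 0.991, -0.0, 0.0]
contact_force: [0.3, -0.1, -0.5]
grip_width: 0.005
```

```bash
python3 - <<'E'
from h import *
from rig import status
from scipy.spatial.transform import Rotation as Ro
s=status.read_state();print(s['time_s'],s['tcp_pos'],s['orientation'],s['grip_width'],s['q'],s['contact_force'])
R=Ro.from_quat(s['orientation']);print('to bangle',R.inv().apply(np.array([.4875,.1257,.050])-s['tcp_pos']))
i=cams.camera_info('wrist');Rc=cv2.Rodrigues(i['rvec'])[0];print('wcam',-Rc.T@i['tvec'])
cv2.imwrite('pics/wrist1.png',cams.capture('wrist')[:,:,::-1])
E
```

```text
1.75 [0.48935656 0.12404639 0.22780209] [ 1.36211455e-01  9.90679727e-01 -9.88960558e-05  3.29557769e-04] 0.005272908551288107 [ 1.30171186e-01  3.25359492e-01  1.63683505e+00 -3.94492379e-04
  1.17881449e+00 -1.16720210e+00] [ 0.33693136 -0.1028571  -0.46002734]
to bangle [0.00235484 0.00111007 0.17780042]
wcam [0.41184698 0.14603929 0.38318733]
```

View pics/wrist1.png

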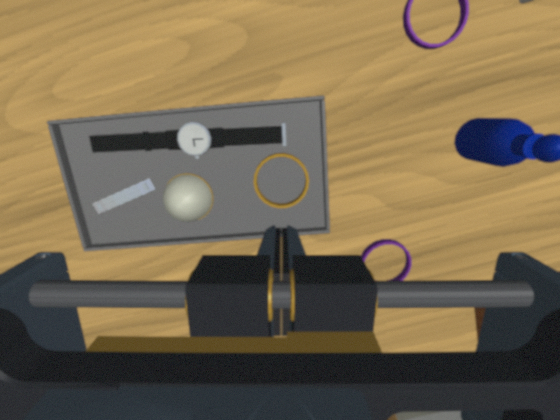

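The wrist view shows the gold bangle at (281,180) inside the tray, with the egg at (188,197) well clear. The fingers are shut. I'll cross-check the position from this view.

```bash
python3 - <<'E'
from h import *
print(plane('wrist',(281,180.5),.015),plane('wrist',(188,197),.04))
E
```

```text
[0.48501492 0.12600918 0.015     ] [0.46955048 0.0161899  0.04      ]
```

>>> carry_out:
  deltas:
    - [[0.001, 0.001, 0.01, 0, 0, 0, -1], [0.002, 0.001, 0.03, 0, 0, 0, -1], [0.002, 0.001, 0.055, 0, 0, 0, -1], [0.002, 0.001, 0.08, 0, 0, 0, -1], [0.002, 0.001, 0.105, 0, 0, 0, -1], [0.002, 0.001, 0.122, 0, 0, 0, -1], [0.002, 0.001, 0.13, 0, 0, 0, -1], [0.002, 0.001, 0.13, 0, 0, 0, -1]]

```text
time_s: 2.6
tcp_pos: [0.4846, 0.1286, 0.0969]
orientation: [0.134, 0.991, -0.0, -0.001]
contact_force: [0.2, 0.1, 0.5]
grip_width: 0.007
```

>>> carry_out:
  deltas:
    - [[-0.002, -0.002, 0.008, 0, 0, 0, -1], [-0.002, -0.002, 0.02, 0, 0, 0, -1], [-0.002, -0.002, 0.032, 0, 0, 0, -1], [-0.002, -0.002, 0.041, 0, 0, 0, -1], [-0.002, -0.002, 0.046, 0, 0, 0, -1], [-0.002, -0.002, 0.047, 0, 0, 0, -1], [-0.002, -0.002, 0.047, 0, 0, 0, -1], [-0.002, -0.002, 0.047, 0, 0, 0, -1]]

```text
time_s: 3.4
tcp_pos: [0.4875, 0.1252, 0.0512]
orientation: [0.135, 0.991, 0.0, 0.0]
contact_force: [-0.0, 0.3, -0.4]
grip_width: 0.01
```

```bash
python3 - <<'E'
from h import *
a=cams.capture('side')[:,:,::-1];b=cams.capture('scene')[:,:,::-1]
a=cv2.resize(a[130:340,150:350],None,fx=2,fy=2);b=cv2.resize(b[130:340,200:400],None,fx=2,fy=2)
cv2.imwrite('pics/b1.png',np.hstack([a,b])[:,:800])
E
```

```text
(no output)
```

View pics/b1.png

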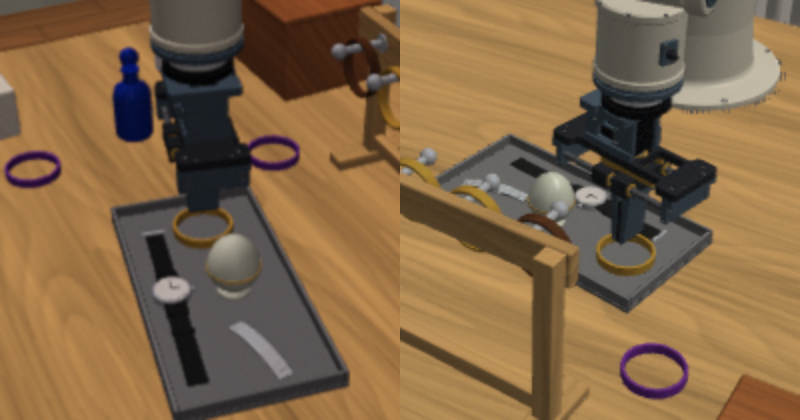

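The fingertips are over the bangle in both views (about (203,207) in the left half and (625,240) in the right), about 20 mm above its top edge, and nothing is touched. I'll hold for more than 2 s.

>>> carry_out:
  deltas:
    - [[0, 0, 0, 0, 0, 0, -1], [0, 0, 0, 0, 0, 0, -1], [0, 0, 0, 0, 0, 0, -1], [0, 0, 0, 0, 0, 0, -1], [0, 0, 0, 0, 0, 0, -1], [0, 0, 0, 0, 0, 0, -1], [0, 0, 0, 0, 0, 0, -1], [0, 0, 0, 0, 0, 0, -1]]

```text
time_s: 4.3
tcp_pos: [0.4872, 0.1252, 0.0509]
orientation: [0.135, 0.991, -0.0, -0.0]
contact_force: [0.3, 0.9, -0.6]
grip_width: 0.006
```

>>> carry_out:
  deltas:
    - [[0, 0, 0, 0, 0, 0, -1], [0, 0, 0, 0, 0, 0, -1], [0, 0, 0, 0, 0, 0, -1], [0, 0, 0, 0, 0, 0, -1], [0, 0, 0, 0, 0, 0, -1], [0, 0, 0, 0, 0, 0, -1], [0, 0, 0, 0, 0, 0, -1], [0, 0, 0, 0, 0, 0, -1]]

```text
time_s: 5.1
tcp_pos: [0.4872, 0.1252, 0.0509]
orientation: [0.135, 0.991, 0.0, -0.0]
contact_force: [-0.3, -0.0, 0.1]
grip_width: 0.003
```

>>> carry_out:
  deltas:
    - [[0, 0, 0, 0, 0, 0, -1], [0, 0, 0, 0, 0, 0, -1], [0, 0, 0, 0, 0, 0, -1], [0, 0, 0, 0, 0, 0, -1], [0, 0, 0, 0, 0, 0, -1], [0, 0, 0, 0, 0, 0, -1], [0, 0, 0, 0, 0, 0, -1], [0, 0, 0, 0, 0, 0, -1]]

```text
time_s: 5.9
tcp_pos: [0.4872, 0.1252, 0.0509]
orientation: [0.135, 0.991, 0.0, 0.0]
contact_force: [0.9, 1.4, -0.8]
grip_width: 0.01
```

>>> carry_out:
  deltas:
    - [[0, 0, 0, 0, 0, 0, -1], [0, 0, 0, 0, 0, 0, -1], [0, 0, 0, 0, 0, 0, -1], [0, 0, 0, 0, 0, 0, -1], [0, 0, 0, 0, 0, 0, -1], [0, 0, 0, 0, 0, 0, -1], [0, 0, 0, 0, 0, 0, -1], [0, 0, 0, 0, 0, 0, -1]]

```text
time_s: 6.7
tcp_pos: [0.4873, 0.1252, 0.0509]
orientation: [0.135, 0.991, 0.0, 0.0]
contact_force: [0.1, -0.4, 0.4]
grip_width: 0.003
```

>>> carry_out:
  deltas:
    - [[0, 0, -0.012, 0, 0, 0, -1], [0, 0, -0.04, 0, 0, 0, -1], [0, 0, -0.075, 0, 0, 0, -1], [0, 0, -0.115, 0, 0, 0, -1], [0, 0, -0.155, 0, 0, 0, -1], [0, 0, -0.19, 0, 0, 0, -1], [0, 0, -0.215, 0, 0, 0, -1], [0, 0, -0.22, 0, 0, 0, -1]]

```text
time_s: 7.5
tcp_pos: [0.4882, 0.1254, 0.2747]
orientation: [0.135, 0.991, 0.001, 0.003]
contact_force: [0.6, -0.7, -0.0]
grip_width: 0.006
```

>>> carry_out:
  deltas:
    - [[-0.01, -0.011, 0, 0, 0, 0, -1], [-0.03, -0.033, 0, 0, 0, 0, -1], [-0.055, -0.061, 0, 0, 0, 0, -1], [-0.08, -0.088, 0, 0, 0, 0, -1], [-0.105, -0.116, 0, 0, 0, 0, -1], [-0.13, -0.143, 0, 0, 0, 0, -1], [-0.145, -0.16, 0, 0, 0, 0, -1], [-0.15, -0.166, 0, 0, 0, 0, -1]]

```text
time_s: 8.3
tcp_pos: [0.5876, -0.0776, 0.2696]
orientation: [0.136, 0.991, -0.0, -0.001]
contact_force: [-0.1, -0.2, -0.1]
grip_width: 0.005
```

```bash
python3 - <<'E'
from h import *
from rig import status
from scipy.spatial.transform import Rotation as Ro
s=status.read_state();print(s['time_s'],s['tcp_pos'],s['orientation'],s['q'])
R=Ro.from_quat(s['orientation']);print('to knob',R.inv().apply(np.array([.643,-.185,.235])-s['tcp_pos']))
cv2.imwrite('pics/wrist2.png',cams.capture('wrist')[:,:,::-1])
E
```

```text
8.3 [ 0.58759331 -0.07761938  0.26955646] [ 1.36041497e-01  9.90702717e-01 -1.41285125e-04 -9.04462649e-04] [-2.31803675e-01  4.11760654e-01  1.36863243e+00 -4.63459263e-04
  1.36297340e+00 -1.52957454e+00]
to knob [-0.08236118 -0.08845274  0.03445861]
```

View pics/wrist2.png

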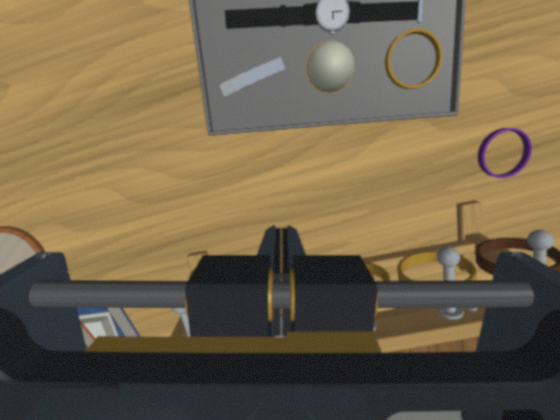

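The wrist view shows the bangle still in the tray at (414,58). The peg balls further along, at (448,257) and (540,240), are below the gripper. I'll carry on to the spot above the empty knob.

>>> carry_out:
  deltas:
    - [[-0.006, -0.006, 0, 0, 0, 0, -1], [-0.02, -0.021, 0, 0, 0, 0, -1], [-0.038, -0.041, 0, 0, 0, 0, -1], [-0.056, -0.06, 0, 0, 0, 0, -1], [-0.07, -0.075, 0, 0, 0, 0, -1], [-0.079, -0.085, 0, 0, 0, 0, -1], [-0.082, -0.088, 0.0, 0, 0, 0, -1], [-0.082, -0.088, 0.0, 0, 0, 0, -1]]

```text
time_s: 9.15
tcp_pos: [0.6427, -0.1812, 0.2707]
orientation: [0.135, 0.991, 0.0, -0.0]
contact_force: [0.4, 0.5, -0.6]
grip_width: 0.006
```

```bash
python3 - <<'E'
from h import *
from rig import status
from scipy.spatial.transform import Rotation as Ro
s=status.read_state();print(s['time_s'],s['tcp_pos'],s['orientation'])
R=Ro.from_quat(s['orientation']);print('to knob',R.inv().apply(np.array([.643,-.185,.235])-s['tcp_pos']))
a=cams.capture('side')[:,:,::-1];b=cams.capture('scene')[:,:,::-1]
a=cv2.resize(a[90:300,300:500],None,fx=2,fy=2);b=cv2.resize(b[70:280,60:260],None,fx=2,fy=2)
cv2.imwrite('pics/k1.png',np.hstack([a,b]))
E
```

```text
9.15 [ 0.64271111 -0.18121864  0.27072237] [ 1.34918376e-01  9.90856682e-01  1.08439359e-04 -2.36018104e-04]
to knob [-0.00130715 -0.00357186  0.03572119]
```

View pics/k1.png

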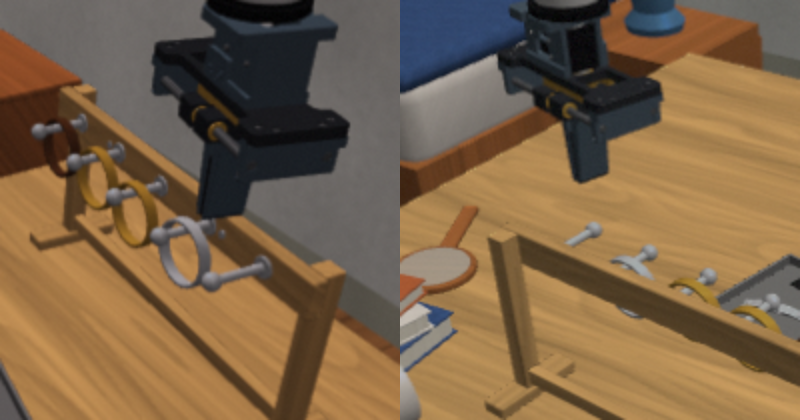

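The fingertips are above the free ball, which is at (211,281) in the left half and (594,229) in the right. Next I'll go down to about 22 mm above it.

>>> carry_out:
  deltas:
    - [[-0.001, -0.003, 0.005, 0, 0, 0, -1], [-0.001, -0.003, 0.013, 0, 0, 0, -1], [-0.001, -0.003, 0.022, 0, 0, 0, -1], [-0.001, -0.003, 0.03, 0, 0, 0, -1], [-0.001, -0.003, 0.034, 0, 0, 0, -1], [-0.001, -0.003, 0.035, 0, 0, 0, -1], [-0.001, -0.003, 0.035, 0, 0, 0, -1], [-0.001, -0.003, 0.035, 0, 0, 0, -1]]

```text
time_s: 10.05
tcp_pos: [0.6432, -0.1848, 0.2363]
orientation: [0.135, 0.991, -0.0, 0.0]
contact_force: [0.5, 0.0, 0.4]
grip_width: 0.008
```

```bash
python3 - <<'E'
from h import *
from rig import status
s=status.read_state();print(s['time_s'],s['tcp_pos'])
a=cams.capture('side')[:,:,::-1];b=cams.capture('scene')[:,:,::-1]
a=cv2.resize(a[90:300,300:500],None,fx=2,fy=2);b=cv2.resize(b[70:280,60:260],None,fx=2,fy=2)
cv2.imwrite('pics/k2.png',np.hstack([a,b]))
E
```

```text
10.05 [ 0.64318734 -0.18478483  0.23626209]
```

View pics/k2.png

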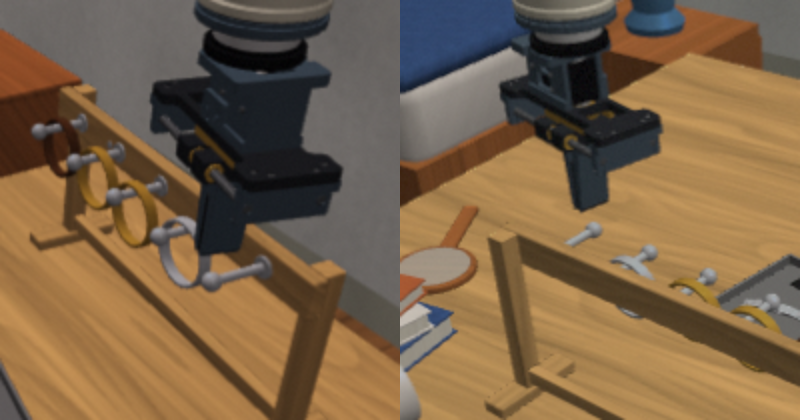

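In both views the tips are directly over the free ball with a gap of about 22 mm. I'll hold here.

>>> carry_out:
  deltas:
    - [[0, 0, 0.001, 0, 0, 0, -1], [0, 0, 0.001, 0, 0, 0, -1], [0, 0, 0.001, 0, 0, 0, -1], [0, 0, 0.001, 0, 0, 0, -1], [0, 0, 0.001, 0, 0, 0, -1], [0, 0, 0.001, 0, 0, 0, -1], [0, 0, 0.001, 0, 0, 0, -1], [0, 0, 0.001, 0, 0, 0, -1]]

```text
time_s: 10.95
tcp_pos: [0.643, -0.1847, 0.2349]
orientation: [0.135, 0.991, -0.0, 0.0]
contact_force: [0.2, 0.1, 0.6]
grip_width: -0.0
```

>>> carry_out:
  deltas:
    - [[0, 0, 0, 0, 0, 0, -1], [0, 0, 0, 0, 0, 0, -1], [0, 0, 0, 0, 0, 0, -1], [0, 0, 0, 0, 0, 0, -1], [0, 0, 0, 0, 0, 0, -1], [0, 0, 0, 0, 0, 0, -1], [0, 0, 0, 0, 0, 0, -1], [0, 0, 0, 0, 0, 0, -1]]

```text
time_s: 11.75
tcp_pos: [0.643, -0.1847, 0.2349]
orientation: [0.135, 0.991, 0.0, 0.0]
contact_force: [0.3, 0.0, -0.1]
grip_width: 0.001
```

>>> carry_out:
  deltas:
    - [[0, 0, 0, 0, 0, 0, -1], [0, 0, 0, 0, 0, 0, -1], [0, 0, 0, 0, 0, 0, -1], [0, 0, 0, 0, 0, 0, -1], [0, 0, 0, 0, 0, 0, -1], [0, 0, 0, 0, 0, 0, -1], [0, 0, 0, 0, 0, 0, -1], [0, 0, 0, 0, 0, 0, -1]]

```text
time_s: 12.55
tcp_pos: [0.643, -0.1847, 0.2349]
orientation: [0.135, 0.991, -0.0, 0.0]
contact_force: [0.0, 0.1, 0.7]
grip_width: 0.002
```

>>> carry_out:
  deltas:
    - [[0, 0, 0, 0, 0, 0, -1], [0, 0, 0, 0, 0, 0, -1], [0, 0, 0, 0, 0, 0, -1], [0, 0, 0, 0, 0, 0, -1], [0, 0, 0, 0, 0, 0, -1], [0, 0, 0, 0, 0, 0, -1], [0, 0, 0, 0, 0, 0, -1], [0, 0, 0, 0, 0, 0, -1]]

```text
time_s: 13.35
tcp_pos: [0.643, -0.1847, 0.2349]
orientation: [0.135, 0.991, 0.0, -0.0]
contact_force: [0.2, 0.4, 0.1]
grip_width: 0.004
```

```bash
python3 - <<'E'
from h import *
from rig import status,job
s=status.read_state();print(s['time_s'],s['tcp_pos'],s['contact_force'])
a=cams.capture('side')[:,:,::-1]
d=cv2.absdiff(a,cv2.imread('pics/side0.png')).max(2)
print('tray diff',(d[215:340,195:330]>40).sum(),'bangles',(d[140:235,310:385]>40).sum())
print(job.close_job())
E
```

```text
13.35 [ 0.6430014  -0.18471469  0.23493325] [0.22117339 0.36800168 0.13713483]
tray diff 0 bangles 152
the job is handed in; nothing more can be done
None
```

The bangle left over is the gold one in the tray, and it goes on the empty peg at the robot's right-hand end of the rail. I pointed at both from above with the fingers shut, in the order you asked, and handed the job in.

- **Bangle:** I held over its centre for about 3.3 s, with the fingertips about 20 mm above its top edge.
- **Empty peg:** I held over its ball for about 3.3 s, with the gap at about 22 mm. The arm was still there when I handed in at about 13.4 s.

**Last checks:**
- **Contact:** the force readings I took stayed under about 2 N, in line with sensor noise.
- **Tray:** its part of the side picture matches the start picture with no changed pixels.
- **Hung bangles:** 152 pixels differed there. That crop also contains the gripper, which probably explains it, but I didn't check this separately. The hung bangles looked unmoved in the close-ups taken at the peg.
- **Positions:** the camera views agreed to about 2–3 mm on the bangle and about 3 mm on the ball.

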